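# Sort out the mixed-up core logging table

### The arm

A 6-joint arm with a two-finger parallel gripper is mounted at the origin on the work surface. World frame = base frame: x ahead of the robot, y to its left, z up, the work surface at z = 0. Lengths are in m, angles in rad, forces in N, time in s.
With the tool pointing down it reaches from about 0.275 to 0.975 m from the base axis. Payload 8.4 kg.
Tool frame: the origin (TCP) lies midway between the tips of the shut fingers; the grasp point (between the pads) lies 19 mm behind it; z points along the fingers, y is the line along which they close (so a half turn about z gives the same grasp; the last joint's range is limited). The gripper opens to 92 mm and grips with 3 to 60 N. Pads are 20 mm wide; open, the fingers measure 128 mm over their backs; the gripper's body (75 mm by 189 mm) begins 69 mm behind the grasp point.
Start: joints at [-1.173, 0.353, 1.633, -0, 1.155, -0.002], TCP at [0.243, -0.576, 0.215] pointing down, gripper open.
Joint ranges: [-2.63, 2.63], [-0.92, 2.1], [0.06, 2.66], [-1.3, 4.44], [0, 2.69], [-3.02, 3.02]. Speed limits (rad/s): [2.22, 2.22, 2.79, 3.14, 3.14, 3.14].

### API

Orientations are given as a rotation vector (axis times angle).
In Python, from plant import arm, cams, order, models gives the robot as it stands.
- The arm moves only by the tool jog_arm, never from a script. Its argument "steps" is a list of rows, each a list of 5 numbers: the opening, from 0 (shut) to 1 (fully open), then the shift along the world's x, y, z in cm, then the turn about the world's z in rad. A call has 1 to 5 rows; each row shifts and turns the commanded pose from where the row before left it; what a row does not reach is not made up. A row lasts 1/12 s, in which the tool goes at most 41.7 mm and 7.16 degrees, less where a joint would pass 70% of its speed; a pose out of reach is approached as far as the arm can. A call with a gripper value outside its range is refused whole. The fingers move at their own pace and stop on an object; the grip force is fixed at half the most. Time passes only in rows, so rows that do not move let the fingers close. It gives the time, the measured TCP pose, the force, the opening and the grip force at its end, in the units of the state.
- arm.state(): the state, without advancing time (a new reading comes with each control period).
- cams.grab_frame(name): name is "side" or "top"; returns the picture (420x560x3 uint8, red, green, blue); there is no depth.
- cams.calibration(name): a dict with "K" (3x3 intrinsics, pixels), "k1" (the pictures are not rectified: a ray, as slopes to the right and down, at radius r is drawn at 1 + k1 r^2 times it, then the intrinsics apply), "cam_to_world" (4x4, takes a point from camera to world coordinates). Camera axes: x right, y up, looking along -z (the intrinsics and any distortion apply to the point x, -y, -z); pixel columns grow to the right and rows downward; lengths in m; the calibration is good to about 2 mm. A picture is of the moment at which its call begins. calibration takes no time and is no camera call.
- order.job_done(): hands the job in; it is judged then, once.
Trained networks look in the newest picture that a camera, given by its name, has taken for a name from the list of things; names that differ only in an ending like _2 or _b are one class to them, and where a whole thing is asked for, a point or a joint stands for the part that bears it (a point fixed in the world has none). Each returns a list of dicts, best first, with "p" (0 to 1); they miss things now and then, are a little off and sometimes report something else, mostly with a low value. They report only what shows in the picture. A call takes as long as a camera call. They do not tell look-alikes from the thing itself.
- models.boxes_of(camera, name): "location" ([column, row] in pixels, amid what is visible of it).
- models.cut_out(camera, name): "mask" (420x560 bool, what is visible of it) and "location" ([column, row] in pixels, amid what is visible of it).
- models.tip_of(camera, name): "location" ([column, row] in pixels: a listed point, or the origin of a listed thing).
The state is a dict: "clock": time; "joint_positions": joint angles; "qvel": joint speeds; "effort": joint torques, N m; "ee_pos": TCP position; "orientation": TCP orientation; "contact_force": force on the tool from outside, world axes, zero at the start; "torque": the same for the moment, N m; "grip_width": opening from 0.0 (shut) to 1.0 (fully open); "gripper_force": force on a finger pad.
Only numpy, scipy, OpenCV 4.12 (cv2) and the standard library are available. Lean on these libraries where they do the work, as an engineer would, in place of code of your own. Each camera call takes 0.05 s, during which the arm holds its last target. There are 200 camera calls.

### The job

All four things on the logging table stand in one another's places: put the core stub upright in the grey core tray, the bottle upright in the round steel dish, the brass hand lens on the square rubber mat and the marker block lengthwise in the wooden frame, each centred in its place to within about a centimetre. Only the cork pad is free for parking: nothing may be set down on the bare gritty plywood. Leave the hammer where it lies.

Things in the scene. Friction and masses are not known exactly. Their poses are not given: they have to be found in the camera images.
- core_stub: Chipped granite drill core stub, grey-pink speckled stone, an upright cylinder 48 mm in diameter to 60 mm high, with a narrower broken top up to about 73 mm high in all; 0.32 kg. Origin: centre of its underside; z up. Belongs in the core tray.
- acid_bottle: Closed white plastic reagent bottle with a black cap, upright, round, body 40 mm in diameter (straight-sided from 5 to 43 mm above its base, shoulder and narrower neck above), 78 mm high in all; 0.09 kg. Origin: centre of its underside; z up. Belongs in the spill dish.
- brass_lens: Squat brass hand lens, an upright round brass barrel 38 mm high and 50 mm in diameter at foot and top (47 mm at the waist from 8 to 30 mm up), glass in its top; 0.20 kg. Origin: centre of its underside; z up. Belongs on the lens mat.
- marker_block: Plain pale wooden depth-marker block, 70 x 38 x 38 mm (x, y, z), lying flat; 0.07 kg. Origin: centre of its underside; x along its 70 mm length, z up. Belongs in the wooden frame.
- core_tray: Section of grey plastic core tray: fixed flat trough 124 mm (x) by 100 mm (y, 116 mm over its flanges), floor 6 mm above the table, two side walls along x whose tops are 16 mm above the table (inner width 96 mm), ends open. Origin: centre of its underside, on the table; z up.
- spill_dish: Round shallow steel spill dish, fixed, 112 mm over its rim, floor (flat over about 94 mm) 6 mm above the table, rim 14 mm above the table. Origin: centre of its underside; z up.
- lens_mat: Square black rubber mat with a raised lip, fixed, 104 x 104 mm, floor 6 mm above the table and 90 mm wide inside the lip, lip top 12 mm above the table. Origin: centre of its underside; z up.
- block_frame: Rectangular brown wooden frame with a wooden floor, fixed, 126 mm (x) by 86 mm (y) outside, 108 by 68 mm inside, floor 6 mm above the table, rim 14 mm above the table. Origin: centre of its underside; x along its length, z up.
- cork_pad: Round flat cork pad, fixed, 108 mm in diameter, 6 mm thick, no rim, empty at the start: the one free spot. Origin: centre of its underside, on the table; z up.
- geo_hammer: Steel geologist's hammer with a black rubber grip, loose, lying on the table among the places with its grip towards the robot; 320 mm long, about 32 mm high. Not to be moved. Origin: on the table about the middle of the hammer; x along the handle towards the head.
Mind the look-alikes: they are no part of the job. What is shaped like the block_frame but turquoise is not meant.

How it is judged:
On the way:
1. one of the four things is parked upright or flat on the cork pad and let go (((horizontal distance between core_stub and cork_pad below 0.045 m and height (world z) of core_stub between 0.004 and 0.009 m and angle between core_stub's own z axis and vertical below 0.1 rad and linear speed of core_stub below 0.02 m/s and contact force between core_stub and the fingers below 0.05 N) or (horizontal distance between acid_bottle and cork_pad below 0.045 m and height (world z) of acid_bottle between 0.004 and 0.009 m and angle between acid_bottle's own z axis and vertical below 0.1 rad and linear speed of acid_bottle below 0.02 m/s and contact force between acid_bottle and the fingers below 0.05 N) or (horizontal distance between brass_lens and cork_pad below 0.045 m and height (world z) of brass_lens between 0.004 and 0.009 m and angle between brass_lens's own z axis and vertical below 0.1 rad and linear speed of brass_lens below 0.02 m/s and contact force between brass_lens and the fingers below 0.05 N) or (horizontal distance between marker_block and cork_pad below 0.045 m and height (world z) of marker_block between 0.004 and 0.009 m and angle between marker_block's own z axis and vertical below 0.1 rad and linear speed of marker_block below 0.02 m/s and contact force between marker_block and the fingers below 0.05 N))), for 0.2 s.
At the end, for the whole second after the job is handed in: Core stub in the core tray, bottle in the steel dish, lens on the rubber mat, block in the wooden frame: each with its centre within 15 mm of the centre of its place, standing on the place's floor, upright to 0.1 rad, the block's length within 0.25 rad of the frame's length, all let go and at rest (horizontal distance between core_stub and core_tray below 0.015 m and height (world z) of core_stub between 0.004 and 0.009 m and angle between each of core_stub, acid_bottle, brass_lens, marker_block's own z axis and vertical below 0.1 rad and linear speed of each of core_stub, acid_bottle, brass_lens, marker_block below 0.02 m/s and contact force between each of core_stub, acid_bottle, brass_lens, marker_block and the fingers below 0.05 N and horizontal distance between acid_bottle and spill_dish below 0.015 m and height (world z) of acid_bottle between 0.004 and 0.009 m and horizontal distance between brass_lens and lens_mat below 0.015 m and height (world z) of brass_lens between 0.004 and 0.009 m and horizontal distance between marker_block and block_frame below 0.015 m and height (world z) of marker_block between 0.004 and 0.009 m and angle between the x axis of marker_block and the x axis of block_frame, either way round below 0.25 rad); the robot touches nothing.
It fails at once if one of the four things is set down on the bare plywood (height (world z) of any of core_stub, acid_bottle, brass_lens, marker_block below 0.003 m).
It fails at once if the hammer is moved more than 20 mm (distance of geo_hammer from where it was at the start of the episode above 0.02 m).
It also fails if it takes over 136 s, if anything falls off the work surface, if the arm or the gripper's body presses on something with over 40 N, if the wrist force passes 120 N, or if a joint passes its speed limit or range.

## Working session

There is one attempt and no reset: what is moved stays moved. The work goes in short steps, Python scripts to look and compute and a tool call to move; the robot and the scene stay as the last step left them, time stands still between calls to the robot, and variables do not carry over. Pictures are saved under pics/ and viewed, at most 14 in all, crops included, and the job is handed in when it is done.

Besides the shell and the picture viewer there is one more tool, called after "Request:" in YAML: its name, and indented under it one key for each argument. jog_arm: Moves the arm, as the interface text tells. Its arguments: {"type":"object","properties":{"steps":{"type":"array","items":{"type":"array","items":{"type":"number"}}}},"required":["steps"]}

```bash
mkdir -p pics
cat > h.py <<'E'
import numpy as np, cv2
from plant import arm, cams, order, models
def px2w(cam,uv,z):
    c=cams.calibration(cam);K=np.array(c["K"]);T=np.array(c["cam_to_world"]);k=c["k1"]
    d=np.array([(uv[0]-K[0,2])/K[0,0],(uv[1]-K[1,2])/K[1,1]]);s=d.copy()
    for _ in range(20): s=d/(1+k*(s@s))
    r=T[:3,:3]@np.array([s[0],-s[1],-1]);o=T[:3,3]
    return (o+r*(z-o[2])/r[2])
def snap(cam,fn):
    im=cams.grab_frame(cam);cv2.imwrite(fn,im[:,:,::-1]);return im
E
python3 - <<'E'
from h import *
snap("top","pics/t0.png");snap("side","pics/s0.png")
for c in("top","side"): print(c,np.round(cams.calibration(c)["cam_to_world"],3).tolist())
H=dict(core_stub=0,acid_bottle=0,brass_lens=0,marker_block=0,core_tray=0,spill_dish=0,lens_mat=0,block_frame=0,cork_pad=0,geo_hammer=0)
for c in("top","side"):
  for n in H:
    print(c,n,[(round(r["p"],2),np.round(r["location"]).tolist(),np.round(px2w(c,r["location"],0.0 if n in("core_tray","spill_dish","lens_mat","block_frame","cork_pad","geo_hammer") else .006),3)[:2].tolist()) for r in models.tip_of(c,n)[:3]])
print(arm.state())
E
```

```text
top [[-0.016, 0.996, -0.083, 0.394], [-1.0, -0.016, 0.005, -0.008], [0.003, 0.083, 0.997, 0.938], [0.0, 0.0, 0.0, 1.0]]
side [[-0.983, 0.131, -0.132, 0.263], [-0.184, -0.602, 0.777, 1.189], [0.022, 0.787, 0.616, 1.003], [0.0, 0.0, 0.0, 1.0]]
top core_stub [(0.98, [358.0, 139.0], [0.644, -0.216]), (0.44, [192.0, 147.0], [0.631, 0.188])]
top acid_bottle [(0.88, [380.0, 236.0], [0.41, -0.26])]
top brass_lens [(0.86, [189.0, 146.0], [0.636, 0.194])]
top marker_block [(0.69, [274.0, 216.0], [0.461, -0.008]), (0.56, [270.0, 87.0], [0.779, -0.003])]
top core_tray [(0.83, [273.0, 221.0], [0.451, -0.005])]
top spill_dish [(0.94, [195.0, 150.0], [0.626, 0.182])]
top lens_mat [(0.96, [356.0, 138.0], [0.649, -0.211])]
top block_frame [(0.58, [400.0, 335.0], [0.177, -0.299])]
top cork_pad [(0.83, [154.0, 258.0], [0.367, 0.278]), (0.57, [357.0, 140.0], [0.644, -0.213]), (0.28, [190.0, 146.0], [0.636, 0.193])]
top geo_hammer [(0.89, [269.0, 85.0], [0.786, -0.001])]
side core_stub [(0.7, [232.0, 175.0], [0.643, -0.189])]
side acid_bottle [(0.74, [234.0, 171.0], [0.64, -0.213])]
side brass_lens [(0.8
[... 507 characters left out ...]
-0.014])]
{'clock': 1.1, 'joint_positions': array([-1.17341064e+00,  3.53027104e-01,  1.63343104e+00, -1.77182572e-05,
        1.15522080e+00, -2.43720716e-03]), 'qvel': array([ 0.00058303, -0.00105871, -0.00214648, -0.00110521,  0.00093204,
       -0.00026446]), 'effort': array([ 4.02182732e-04, -5.93773556e+01, -3.34582794e+01,  6.99039409e-02,
        1.58031215e-02, -6.45904322e-06]), 'ee_pos': array([ 0.24324748, -0.57569312,  0.21455272]), 'orientation': array([-3.07894317e+00, -6.23860304e-01,  5.15611355e-05]), 'contact_force': array([0.4628631 , 0.38203198, 0.37197793]), 'torque': array([-0.04207877,  0.00776791,  0.03320074]), 'gripper_force': 0.0, 'grip_width': 0.9976692978071651}
```

View pics/t0.png

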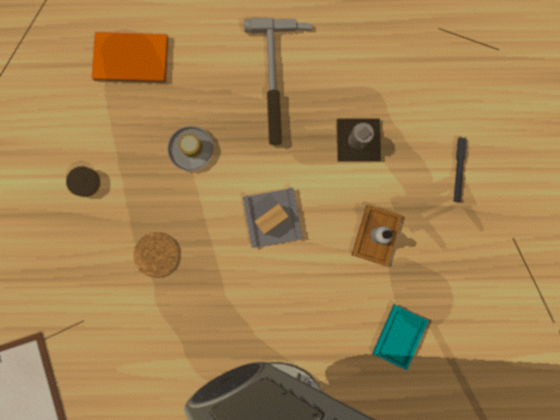

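View pics/s0.png

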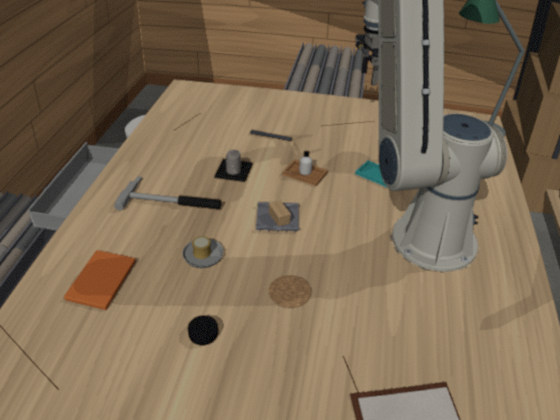

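The top picture shows the stub on the mat (359,140), the lens in the dish (191,148), the block in the tray (273,218), the bottle in the brown frame (378,235) and the empty cork at (157,255). The hammer's grip ends at (275,143). The turquoise frame at (402,337), the orange tray and the black puck are look-alikes. The side view agrees. Next I fit the silhouettes for precise poses.

```bash
cat >> h.py <<'E'
from scipy.optimize import minimize
def proj(cam,P):
    c=cams.calibration(cam);K=np.array(c["K"]);T=np.array(c["cam_to_world"])
    p=(np.asarray(P)-T[:3,3])@T[:3,:3]; s=np.c_[p[:,0],-p[:,1]]/(-p[:,2:3])
    s=s*(1+c["k1"]*(s**2).sum(1,keepdims=True))
    return s*[K[0,0],K[1,1]]+[K[0,2],K[1,2]]
def cyl(*rz):
    a=np.linspace(0,2*np.pi,40,endpoint=False)
    return np.vstack([np.c_[r*np.cos(a),r*np.sin(a),0*a+z] for r,z in rz])
def box(x,y,z0,z1): return np.array([[i*x/2,j*y/2,k] for i in(-1,1) for j in(-1,1) for k in(z0,z1)])
M=dict(core_stub=cyl((.024,0),(.024,.06),(.012,.073)),acid_bottle=cyl((.02,0),(.02,.043),(.01,.078)),
 brass_lens=cyl((.025,0),(.025,.038)),marker_block=box(.07,.038,0,.038),core_tray=box(.124,.116,0,.016),
 spill_dish=cyl((.056,.014),(.05,0)),lens_mat=box(.104,.104,0,.012),block_frame=box(.126,.086,0,.014),cork_pad=cyl((.054,0),(.054,.006)))
S=8
def hull(q):
    return cv2.convexHull(np.round(q*S).astype(np.int32))
def raster(h,o,n):
    im=np.zeros((n,n),np.uint8);cv2.fillConvexPoly(im,(h-np.round(np.array(o)*S).astype(np.int32)).astype(np.int32),1);return im
def fit(name,cams_,z,guess,yaw=False):
    t=[]
    for c in cams_:
        r=[r for r in models.cut_out(c,name)]
        gp=proj(c,[[guess[0],guess[1],z+.015]])[0]
        r=[k for k in r if np.hypot(*(np.array(k["location"])-gp))<22]
        if not r: print(name,c,"missed");continue
        v,u=np.nonzero(r[0]["mask"])
        q=np.vstack([np.c_[u+a,v+b] for a in(-.5,.5) for b in(-.5,.5)])
        o=gp-50;t.append((c,o,raster(hull(q),o,100*S)))
    if not t: return None,None
    def cost(p):
        a=p[2]/20 if yaw else 0; R=np.array([[np.cos(a),-np.sin(a),0],[np.sin(a),np.cos(a),0],[0,0,1]])
        P=M[name]@R.T+[p[0]/1000,p[1]/1000,z]; e=0
        for c,o,m in t:
            k=raster(hull(proj(c,P)),o,100*S); e+=1-(k&m).sum()/(k|m).sum()
        return e/len(t)
    best=None
    for a0 in (np.arange(-1.5,1.5,.39) if yaw else [0]):
        x0=np.array([guess[0]*1000,guess[1]*1000]+([a0*20] if yaw else []))
        s=np.vstack([x0]+[x0+8*np.eye(len(x0))[i] for i in range(len(x0))])
        r=minimize(cost,x0,method="Nelder-Mead",options=dict(initial_simplex=s,xatol=.1,fatol=1e-4,maxiter=150))
        if best is None or r.fun<best.fun: best=r
    x=best.x.copy()
    if yaw: x[2]/=20
    return np.round(x,2),round(best.fun,3)
E
python3 - <<'E'
from h import *
cams.grab_frame("top");cams.grab_frame("side")
G=dict(core_stub=(.645,-.215),acid_bottle=(.41,-.26),brass_lens=(.636,.19),marker_block=(.455,-.008),core_tray=(.455,-.005),spill_dish=(.63,.19),lens_mat=(.649,-.213),block_frame=(.41,-.26),cork_pad=(.37,.277))
for n,g in G.items():
    y=n in("marker_block","core_tray","lens_mat","block_frame")
    for c in(["top"],["side"]):
        print(n,c,*fit(n,c,.006 if n in list(G)[:4] else 0,g,y))
E
```

```text
core_stub ['top'] [ 647.5  -213.79] 0.085
core_stub ['side'] [ 644.14 -220.37] 0.054
acid_bottle ['top'] [ 412.22 -255.95] 0.044
acid_bottle ['side'] [ 414.62 -266.15] 0.09
brass_lens ['top'] [633.17 187.55] 0.035
brass_lens ['side'] [631.11 184.88] 0.07
marker_block ['top'] [ 4.5332e+02  7.0000e-02 -9.6000e-01] 0.071
marker_block ['side'] [454.09  -6.01   2.22] 0.06
core_tray ['top'] [ 4.5905e+02 -3.0500e+00  1.5000e-01] 0.102
core_tray ['side'] [ 4.5855e+02 -1.0120e+01  1.7000e-01] 0.055
spill_dish ['top'] [627.81 190.77] 0.046
spill_dish side missed
spill_dish ['side'] None None
lens_mat ['top'] [ 6.4473e+02 -2.1515e+02 -1.0000e-02] 0.026
lens_mat ['side'] [ 644.4  -220.17   -1.58] 0.063
block_frame ['top'] [ 4.1236e+02 -2.4953e+02 -3.2000e-01] 0.037
block_frame ['side'] [ 4.1268e+02 -2.5407e+02 -3.3000e-01] 0.095
cork_pad ['top'] [374.99 273.7 ] 0.034
cork_pad ['side'] [375.51 270.96] 0.02
```

Request:
jog_arm:
  steps:
    - [1,1.3,3.6,0,0.112]
    - [1,1.3,3.6,0,0.112]
    - [1,1.3,3.6,0,0.112]
    - [1,1.3,3.6,0,0.112]
    - [1,1.3,3.6,0,0.112]

```text
clock: 2.52
ee_pos: [0.3085, -0.3941, 0.2146]
orientation: [2.783, 1.457, 0.0]
contact_force: [0.5, -0.5, -0.6]
grip_width: 0.996
gripper_force: 0.0
```

Request:
jog_arm:
  steps:
    - [1,1.3,3.6,0,0.112]
    - [1,1.3,3.6,0,0.112]
    - [1,1.3,3.6,0,0.112]
    - [1,1.3,3.6,0,0.112]
    - [1,1.3,3.6,0,0.112]

```text
clock: 2.93
ee_pos: [0.3735, -0.2141, 0.2149]
orientation: [2.271, 2.169, 0.0]
contact_force: [1.0, 0.3, 0.8]
grip_width: 1.001
gripper_force: 0.0
```

Request:
jog_arm:
  steps:
    - [1,1.3,3.6,0,0.112]
    - [1,1.3,3.6,0,0.112]
    - [1,1.3,3.6,0,0.112]
    - [1,1.3,3.6,0,0.112]
    - [1,1.3,3.6,0,0.112]

```text
clock: 3.35
ee_pos: [0.4387, -0.0338, 0.215]
orientation: [1.583, 2.713, 0.001]
contact_force: [0.4, -0.7, -0.7]
grip_width: 0.998
gripper_force: 0.0
```

Request:
jog_arm:
  steps:
    - [1,1.5,3.1,0,0.105]
    - [1,0,0,-3.9,0]
    - [1,0,0,-3.9,0]
    - [1,0,0,-3.9,0]
    - [1,0,0,-3.9,0]

```text
clock: 3.77
ee_pos: [0.4537, -0.0043, 0.0575]
orientation: [1.444, 2.788, 0.001]
contact_force: [-0.0, -0.5, -0.7]
grip_width: 1.003
gripper_force: 0.0
```

Request:
jog_arm:
  steps:
    - [1,0,0,-3.6,0]
    - [1,0,0,0,0]
    - [0,0,0,0,0]
    - [0,0,0,0,0]
    - [0,0,0,0,0]

```text
clock: 4.18
ee_pos: [0.4552, -0.0048, 0.0249]
orientation: [1.445, 2.786, 0.003]
contact_force: [0.2, -0.1, -0.1]
grip_width: 0.802
gripper_force: 0.0
```

Request:
jog_arm:
  steps:
    - [0,0,0,0,0]
    - [0,0,0,0,0]
    - [0,0,0,0,0]
    - [0,0,0,0,0]
    - [0,0,0,0,0]

```text
clock: 4.6
ee_pos: [0.4537, -0.0047, 0.0231]
orientation: [1.446, 2.788, 0.001]
contact_force: [0.2, 0.6, 0.7]
grip_width: 0.447
gripper_force: 0.5
```

Run:
```python
from h import *
snap("side","pics/s1.png");snap("top","pics/t1.png")
im=cv2.imread("pics/s1.png")[150:310,150:400];cv2.imwrite("pics/s1c.png",cv2.resize(im,None,fx=3,fy=3))
```

```text
(no output)
```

View pics/s1c.png

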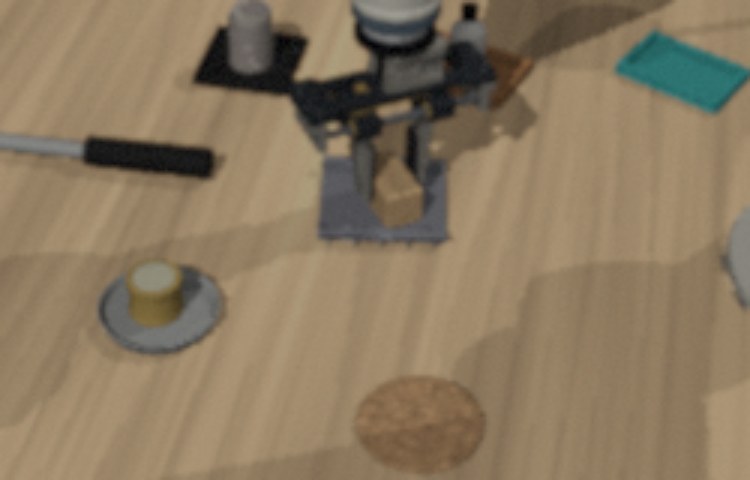

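The side crop shows the fingers straddling the block (about 395,195 in the crop) squarely. I finish closing, then lift.

Request:
jog_arm:
  steps:
    - [0,0,0,0,0]
    - [0,0,0,0,0]
    - [0,0,0,0,0]
    - [0,0,0,0,0]

```text
clock: 5.03
ee_pos: [0.4538, -0.0047, 0.023]
orientation: [1.446, 2.788, 0.001]
contact_force: [-0.4, 0.6, 5.7]
grip_width: 0.412
gripper_force: 30.0
```

Request:
jog_arm:
  steps:
    - [0,0,0,2,0]
    - [0,0,0,3,0]
    - [0,0,0,3,0]
    - [0,0,0,2,0]
    - [0,0,0,0,0]

```text
clock: 5.45
ee_pos: [0.4556, -0.0048, 0.1261]
orientation: [1.444, 2.784, 0.004]
contact_force: [1.0, -1.4, -0.9]
grip_width: 0.411
gripper_force: 30.0
```

Run:
```python
from h import *
s=arm.state();print(s["ee_pos"],s["grip_width"],s["gripper_force"])
cams.grab_frame("top");cams.grab_frame("side")
p=s["ee_pos"]
for c in(["top"],["side"]):
    print(c,*fit("marker_block",c,p[2]-.017,p[:2],True))
    print(*fit("core_tray",c,0,(.458,-.005),True))
```

```text
[ 0.45558555 -0.00476019  0.12606861] 0.4113299251252625 29.999524354934692
marker_block top missed
['top'] None None
core_tray top missed
None None
['side'] [445.31  -8.84  -1.28] 0.199
[ 4.592e+02 -1.224e+01  1.900e-01] 0.039
```

Request:
jog_arm:
  steps:
    - [0,-1,3.45,0,0]
    - [0,-1,3.45,0,0]
    - [0,-1,3.45,0,0]
    - [0,-1,3.45,0,0]

```text
clock: 6.08
ee_pos: [0.412, 0.1342, 0.1216]
orientation: [-1.447, -2.787, 0.002]
contact_force: [0.2, -0.3, -1.3]
grip_width: 0.411
gripper_force: 30.0
```

Request:
jog_arm:
  steps:
    - [0,-1,3.45,0,0]
    - [0,-1,3.45,0,0]
    - [0,-1,3.45,0,0]
    - [0,-1,3.45,0,0]
    - [0,0,0,0,0]

```text
clock: 6.5
ee_pos: [0.3718, 0.276, 0.1218]
orientation: [-1.441, -2.79, -0.001]
contact_force: [0.0, -1.3, -0.4]
grip_width: 0.408
gripper_force: 30.0
```

Request:
jog_arm:
  steps:
    - [0,0,0,-3.5,0]
    - [0,0,0,-3.3,0]
    - [0,0,0,-2,0]
    - [0,0,0,-0.7,0]
    - [0,0,0,0,0]

```text
clock: 6.92
ee_pos: [0.3718, 0.2699, 0.0255]
orientation: [-1.445, -2.787, 0.007]
contact_force: [-0.1, 0.2, -1.0]
grip_width: 0.413
gripper_force: 30.0
```

Request:
jog_arm:
  steps:
    - [0,0,0,0,0]

```text
clock: 7.0
ee_pos: [0.3733, 0.271, 0.0275]
orientation: [-1.446, -2.788, 0.002]
contact_force: [-0.0, 0.2, -0.4]
grip_width: 0.409
gripper_force: 30.0
```

Request:
jog_arm:
  steps:
    - [0,0,0,-0.35,0]
    - [0,0,0,0,0]
    - [0.8,0,0,0,0]
    - [0.8,0,0,0,0]
    - [0.8,0,0,0,0]

```text
clock: 7.42
ee_pos: [0.3737, 0.2715, 0.0247]
orientation: [1.446, 2.788, 0.002]
contact_force: [-0.6, 0.3, 1.3]
grip_width: 0.607
gripper_force: 0.0
```

Request:
jog_arm:
  steps:
    - [1,0,0,0,0]
    - [1,0,0,0,0]
    - [1,0,0,0,0]
    - [1,0,0,4,0]
    - [1,0,0,4,0]

```text
clock: 7.83
ee_pos: [0.3713, 0.2699, 0.1029]
orientation: [-1.445, -2.786, 0.009]
contact_force: [0.3, 1.5, 0.8]
grip_width: 0.97
gripper_force: 0.0
```

Request:
jog_arm:
  steps:
    - [1,0,0,4,0]
    - [1,2,-3,3,0]
    - [1,2,-3,0,0]
    - [1,2,-3,0,0]
    - [1,2,-3,0,0]

```text
clock: 8.25
ee_pos: [0.4519, 0.1536, 0.1717]
orientation: [1.444, 2.789, 0.002]
contact_force: [0.6, 0.6, -0.6]
grip_width: 1.003
gripper_force: 0.0
```

Run:
```python
from h import *
print(arm.state()["ee_pos"])
snap("side","pics/s2.png");snap("top","pics/t2.png")
for c in(["top"],["side"]):
    print(c,*fit("marker_block",c,.006,(.372,.271),True)); print(*fit("cork_pad",c,0,(.375,.272)))
```

```text
[0.45193888 0.15360022 0.17169923]
['top'] [370.32 275.94  -0.9 ] 0.328
[373.74 279.82] 0.463
['side'] [371.05 271.06   2.14] 0.058
[375.61 272.06] 0.056
```

View pics/s2.png

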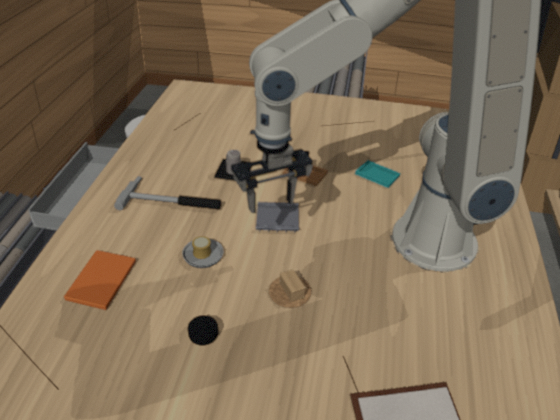

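Block parked on the cork at (292,284). Next the stub.

Request:
jog_arm:
  steps:
    - [1,1.75,-3.35,0,0]
    - [1,1.75,-3.35,0,0]
    - [1,1.75,-3.35,0,0]
    - [1,1.75,-3.35,0,0]
    - [1,1.75,-3.35,0,0]

```text
clock: 8.97
ee_pos: [0.5388, -0.0128, 0.1707]
orientation: [-1.443, -2.79, -0.0]
contact_force: [0.8, 0.9, 0.3]
grip_width: 1.004
gripper_force: 0.0
```

Request:
jog_arm:
  steps:
    - [1,1.75,-3.35,0,0]
    - [1,1.75,-3.35,0,0]
    - [1,1.75,-3.35,0,0]
    - [1,1.75,-3.35,0,0]
    - [1,1.75,-3.35,0,0]

```text
clock: 9.38
ee_pos: [0.6268, -0.1801, 0.1705]
orientation: [-1.443, -2.79, -0.0]
contact_force: [-0.8, 0.7, 0.2]
grip_width: 1.005
gripper_force: 0.0
```

Request:
jog_arm:
  steps:
    - [1,1.75,-3.35,0,0]
    - [1,0,0,0,0]
    - [1,0,0,0,0]

```text
clock: 9.63
ee_pos: [0.644, -0.2136, 0.1699]
orientation: [-1.446, -2.788, -0.0]
contact_force: [0.1, -0.1, 0.8]
grip_width: 0.996
gripper_force: 0.0
```

Request:
jog_arm:
  steps:
    - [1,0.2,-0.35,-3.5,0]
    - [1,0,0,-3.8,0]
    - [1,0,0,-3.8,0]
    - [1,0,0,-2.7,0]
    - [1,0,0,0,0]

```text
clock: 10.05
ee_pos: [0.6408, -0.2133, 0.0267]
orientation: [-1.438, -2.781, 0.002]
contact_force: [-2.3, 0.5, 0.9]
grip_width: 0.999
gripper_force: 0.0
```

Request:
jog_arm:
  steps:
    - [0,0,0,0,0]
    - [0,0,0,0,0]
    - [0,0,0,0,0]
    - [0,0,0,0,0]
    - [0,0,0,0,0]

```text
clock: 10.47
ee_pos: [0.6466, -0.2175, 0.0346]
orientation: [1.445, 2.787, 0.001]
contact_force: [-0.8, 0.2, 0.5]
grip_width: 0.66
gripper_force: 0.0
```

Request:
jog_arm:
  steps:
    - [0,0,0,0,0]
    - [0,0,0,0,0]
    - [0,0,0,0,0]
    - [0,0,0,0,0]
    - [0,0,0,0,0]

```text
clock: 10.88
ee_pos: [0.6467, -0.2174, 0.0338]
orientation: [1.446, 2.787, 0.001]
contact_force: [1.4, 2.1, 6.3]
grip_width: 0.51
gripper_force: 30.0
```

Run:
```python
from h import *
print(arm.state()["ee_pos"])
snap("side","pics/s3.png");snap("top","pics/t3.png")
print(*fit("core_stub",["side"],.006,(.645,-.217)))
for c in ("top","side"): print(*fit("core_tray",[c],0,(.458,-.005),True))
print(*fit("lens_mat",["side"],0,(.645,-.217),True))
```

```text
[ 0.64671648 -0.21742007  0.0338191 ]
[ 640.96 -217.94] 0.07
core_tray top missed
None None
[ 4.5773e+02 -9.5800e+00  1.8000e-01] 0.033
[ 643.69 -220.01    1.58] 0.116
```

Request:
jog_arm:
  steps:
    - [0,0,0,2,0]
    - [0,0,0,3,0]
    - [0,0,0,3,0]
    - [0,0,0,3,0]
    - [0,-2.35,2.63,0,0]

```text
clock: 11.6
ee_pos: [0.6285, -0.1956, 0.1491]
orientation: [1.442, 2.776, 0.001]
contact_force: [1.6, 0.1, -1.8]
grip_width: 0.515
gripper_force: 30.0
```

Request:
jog_arm:
  steps:
    - [0,-2.35,2.63,0,0]
    - [0,-2.35,2.63,0,0]
    - [0,-2.35,2.63,0,0]
    - [0,-2.35,2.63,0,0]
    - [0,-2.35,2.63,0,0]

```text
clock: 12.02
ee_pos: [0.5024, -0.0587, 0.1421]
orientation: [-1.446, -2.787, 0.001]
contact_force: [1.1, 1.3, -3.7]
grip_width: 0.521
gripper_force: 30.0
```

Request:
jog_arm:
  steps:
    - [0,-2.35,2.63,0,0]
    - [0,-2.35,2.63,0,0]
    - [0,0,0,0,0]
    - [0,0,0,0,0]

```text
clock: 12.35
ee_pos: [0.4557, -0.0061, 0.1425]
orientation: [-1.443, -2.789, 0.001]
contact_force: [0.7, -0.1, -3.5]
grip_width: 0.519
gripper_force: 30.0
```

Request:
jog_arm:
  steps:
    - [0,0,0,-3.2,0]
    - [0,0,0,-3.2,0]
    - [0,0,0,-2.5,0]
    - [0,0,0,-1.2,0]
    - [0,0,0,0,0]

```text
clock: 12.77
ee_pos: [0.456, -0.0076, 0.0391]
orientation: [-1.445, -2.785, 0.004]
contact_force: [-1.0, 0.2, -3.3]
grip_width: 0.516
gripper_force: 30.0
```

Request:
jog_arm:
  steps:
    - [0,0,0,0,0]
    - [0,0,0,0,0]

```text
clock: 12.93
ee_pos: [0.4586, -0.0074, 0.0424]
orientation: [1.446, 2.788, 0.001]
contact_force: [0.5, 0.8, -3.2]
grip_width: 0.518
gripper_force: 30.0
```

Request:
jog_arm:
  steps:
    - [0,0,0,-0.4,0]
    - [0,0,0,-0.4,0]
    - [0,0,0,0,0]
    - [0,0,0,0,0]

```text
clock: 13.27
ee_pos: [0.4577, -0.007, 0.034]
orientation: [1.446, 2.789, 0.0]
contact_force: [-0.3, 0.2, -2.9]
grip_width: 0.52
gripper_force: 30.0
```

Request:
jog_arm:
  steps:
    - [0.8,0,0,0,0]
    - [1,0,0,0,0]
    - [1,0,0,0,0]
    - [1,0,0,0,0]
    - [1,0,0,0,0]

```text
clock: 13.68
ee_pos: [0.4577, -0.0069, 0.0339]
orientation: [1.446, 2.789, 0.0]
contact_force: [0.4, 0.8, 0.4]
grip_width: 0.858
gripper_force: 0.0
```

Request:
jog_arm:
  steps:
    - [1,0,0,0,0]
    - [1,0,0,3.5,0]
    - [1,0,0,4,0]
    - [1,0,0,4,0]
    - [1,0,0,3,0]

```text
clock: 14.1
ee_pos: [0.458, -0.007, 0.1816]
orientation: [1.446, 2.788, 0.001]
contact_force: [0.8, -0.5, 0.1]
grip_width: 1.0
gripper_force: 0.0
```

Request:
jog_arm:
  steps:
    - [1,2.48,2.75,0,0]
    - [1,2.48,2.75,0,0]
    - [1,2.48,2.75,0,0]
    - [1,2.48,2.75,0,0]
    - [1,2.48,2.75,0,0]

```text
clock: 14.52
ee_pos: [0.5824, 0.132, 0.1789]
orientation: [1.446, 2.789, 0.0]
contact_force: [0.4, 0.3, 0.5]
grip_width: 0.999
gripper_force: 0.0
```

Request:
jog_arm:
  steps:
    - [1,2.48,2.75,0,0]
    - [1,2.48,2.75,0,0]
    - [1,0,0,-3.5,0]
    - [1,0,0,-3.5,0]
    - [1,0,0,-3.5,0]

```text
clock: 14.93
ee_pos: [0.6316, 0.1864, 0.0726]
orientation: [1.444, 2.789, 0.001]
contact_force: [0.4, 0.0, -0.6]
grip_width: 0.996
gripper_force: 0.0
```

Request:
jog_arm:
  steps:
    - [1,0,0,-2,0]
    - [1,0,0,-1,0]
    - [1,0,0,0,0]
    - [1,0,0,0,0]

```text
clock: 15.27
ee_pos: [0.6315, 0.1856, 0.0442]
orientation: [1.446, 2.789, 0.0]
contact_force: [0.3, 0.4, -0.1]
grip_width: 1.0
gripper_force: 0.0
```

Run:
```python
from h import *
print(arm.state()["ee_pos"])
snap("side","pics/s4.png");snap("top","pics/t4.png")
print("stub",*fit("core_stub",["side"],.006,(.458,-.007)),*fit("core_stub",["top"],.006,(.458,-.007)))
for c in ("top","side"): print("tray",*fit("core_tray",[c],0,(.458,-.005),True));print("mat",*fit("lens_mat",[c],0,(.645,-.217),True))
print("lens",*fit("brass_lens",["side"],.006,(.632,.187)))
print("dish",*fit("spill_dish",["side"],0,(.63,.19)))
for c in ("top","side"): print("fr",*fit("block_frame",[c],0,(.413,-.252),True)); print("bot",*fit("acid_bottle",[c],.006,(.413,-.261)))
```

```text
[0.63146729 0.18557539 0.04416097]
stub [453.65 -11.83] 0.139 [453.98  -4.76] 0.071
tray [ 4.5799e+02 -1.2800e+00  1.7000e-01] 0.079
mat [ 6.4462e+02 -2.1485e+02 -1.0000e-02] 0.026
tray [ 4.5887e+02 -1.3560e+01  1.7000e-01] 0.027
mat [ 6.4420e+02 -2.2066e+02 -2.0000e-02] 0.07
lens [632.25 186.07] 0.071
dish [627.99 189.66] 0.054
fr [ 4.1199e+02 -2.5004e+02 -3.2000e-01] 0.034
bot [ 412.18 -255.29] 0.065
fr [ 4.1239e+02 -2.5589e+02 -3.2000e-01] 0.044
bot [ 414.11 -263.7 ] 0.08
```

View pics/s4.png

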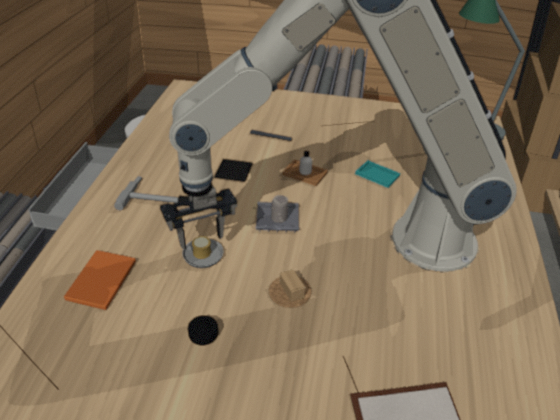

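The stub stands upright in the tray at (280,208), and the gripper straddles the lens at (203,245). I carry on with the lens.

Request:
jog_arm:
  steps:
    - [1,0,0,-1.5,0]
    - [1,0,0,-0.7,0]
    - [1,0,0,0,0]
    - [0,0,0,0,0]
    - [0,0,0,0,0]

```text
clock: 16.38
ee_pos: [0.6313, 0.1856, 0.0219]
orientation: [-1.446, -2.789, 0.0]
contact_force: [0.4, 0.1, -0.1]
grip_width: 0.877
gripper_force: 0.0
```

Request:
jog_arm:
  steps:
    - [0,0,0,0,0]
    - [0,0,0,0,0]
    - [0,0,0,0,0]
    - [0,0,0,0,0]
    - [0,0,0,0,0]

```text
clock: 16.8
ee_pos: [0.6317, 0.1857, 0.0221]
orientation: [1.446, 2.788, 0.001]
contact_force: [1.0, 0.5, 1.2]
grip_width: 0.53
gripper_force: 30.0
```

Request:
jog_arm:
  steps:
    - [0,0,0,0,0]
    - [0,0,0,0,0]
    - [0,0,0,0,0]

```text
clock: 17.05
ee_pos: [0.6317, 0.1857, 0.0221]
orientation: [1.446, 2.788, 0.001]
contact_force: [1.3, 0.6, 1.7]
grip_width: 0.529
gripper_force: 30.0
```

Request:
jog_arm:
  steps:
    - [0,0,0,2,0]
    - [0,0,0,3,0]
    - [0,0,0,3,0]
    - [0,0,0,3.5,0]
    - [0,0,0,0,0]

```text
clock: 17.47
ee_pos: [0.6342, 0.1864, 0.1431]
orientation: [1.444, 2.784, 0.009]
contact_force: [1.9, 0.8, -1.2]
grip_width: 0.531
gripper_force: 30.0
```

Request:
jog_arm:
  steps:
    - [0,0,0,0,0]
    - [0,0,0,0,0]

```text
clock: 17.63
ee_pos: [0.6301, 0.1852, 0.1356]
orientation: [-1.446, -2.788, 0.002]
contact_force: [-0.0, -0.1, -2.8]
grip_width: 0.528
gripper_force: 30.0
```

Request:
jog_arm:
  steps:
    - [0,0.12,-3.66,0,0]
    - [0,0.12,-3.66,0,0]
    - [0,0.12,-3.66,0,0]
    - [0,0.12,-3.66,0,0]
    - [0,0.12,-3.66,0,0]

```text
clock: 18.05
ee_pos: [0.6352, 0.001, 0.1341]
orientation: [-1.444, -2.786, 0.003]
contact_force: [1.8, 0.2, -2.4]
grip_width: 0.53
gripper_force: 30.0
```

Request:
jog_arm:
  steps:
    - [0,0.12,-3.66,0,0]
    - [0,0.12,-3.66,0,0]
    - [0,0.12,-3.66,0,0]
    - [0,0.12,-3.66,0,0]
    - [0,0.12,-3.66,0,0]

```text
clock: 18.47
ee_pos: [0.6412, -0.1818, 0.134]
orientation: [-1.444, -2.785, 0.001]
contact_force: [0.6, 0.1, -2.1]
grip_width: 0.527
gripper_force: 30.0
```

Request:
jog_arm:
  steps:
    - [0,0.12,-3.66,0,0]
    - [0,0,0,0,0]
    - [0,0,0,-3.5,0]
    - [0,0,0,-3.2,0]
    - [0,0,0,-2,0]

```text
clock: 18.88
ee_pos: [0.641, -0.2163, 0.0444]
orientation: [-1.444, -2.782, 0.002]
contact_force: [-0.2, 0.8, -2.4]
grip_width: 0.526
gripper_force: 30.0
```

Request:
jog_arm:
  steps:
    - [0,0,0,-1,0]
    - [0,0,0,0,0]
    - [0,0,0,0,0]
    - [0,0,0,0,0]

```text
clock: 19.22
ee_pos: [0.6451, -0.2171, 0.0407]
orientation: [1.445, 2.788, 0.0]
contact_force: [0.1, -0.7, -1.9]
grip_width: 0.526
gripper_force: 30.0
```

Request:
jog_arm:
  steps:
    - [0,0,0,-0.8,0]
    - [0,0,0,-0.6,0]
    - [0,0,0,-0.4,0]
    - [0,0,0,0,0]
    - [0,0,0,0,0]

```text
clock: 19.63
ee_pos: [0.6446, -0.2171, 0.022]
orientation: [1.446, 2.788, 0.0]
contact_force: [-0.1, 0.4, 1.3]
grip_width: 0.527
gripper_force: 30.0
```

Request:
jog_arm:
  steps:
    - [0.8,0,0,0,0]
    - [1,0,0,0,0]
    - [1,0,0,0,0]
    - [1,0,0,0,0]
    - [1,0,0,0,0]

```text
clock: 20.05
ee_pos: [0.6443, -0.2171, 0.0217]
orientation: [1.446, 2.789, 0.0]
contact_force: [0.2, -0.1, -0.6]
grip_width: 0.868
gripper_force: 0.0
```

Request:
jog_arm:
  steps:
    - [1,0,0,0,0]
    - [1,0,0,3.5,0]
    - [1,0,0,4,0]
    - [1,0,0,4,0]
    - [1,0,0,4,0]

```text
clock: 20.47
ee_pos: [0.6439, -0.2169, 0.1782]
orientation: [-1.446, -2.788, 0.0]
contact_force: [1.3, -0.7, -0.0]
grip_width: 1.004
gripper_force: 0.0
```

Request:
jog_arm:
  steps:
    - [1,-3.85,-0.72,0,0]
    - [1,-3.85,-0.72,0,0]
    - [1,-3.85,-0.72,0,0]
    - [1,-3.85,-0.72,0,0]
    - [1,-3.85,-0.72,0,0]

```text
clock: 20.88
ee_pos: [0.45, -0.253, 0.1768]
orientation: [1.445, 2.789, -0.0]
contact_force: [-0.8, 0.3, 0.6]
grip_width: 1.002
gripper_force: 0.0
```

Request:
jog_arm:
  steps:
    - [1,-3.85,-0.72,0,0]
    - [1,0,0,0,0]
    - [1,0,0,-3.5,0]
    - [1,0,0,-3.5,0]
    - [1,0,0,-3,0]

```text
clock: 21.3
ee_pos: [0.4136, -0.2606, 0.076]
orientation: [1.446, 2.787, -0.0]
contact_force: [0.9, -0.2, -1.4]
grip_width: 1.001
gripper_force: 0.0
```

Request:
jog_arm:
  steps:
    - [1,0,0,-2,0]
    - [1,0,0,-1,0]
    - [1,0,0,0,0]
    - [1,0,0,0,0]
    - [1,0,0,0,0]

```text
clock: 21.72
ee_pos: [0.4143, -0.2608, 0.0479]
orientation: [1.445, 2.787, -0.0]
contact_force: [0.1, 0.2, -1.1]
grip_width: 0.999
gripper_force: 0.0
```

Run:
```python
from h import *
print(arm.state()["ee_pos"])
snap("side","pics/s5.png");snap("top","pics/t5.png")
print("bot",*fit("acid_bottle",["side"],.006,(.413,-.261)))
for c in ("top","side"): print("lens",*fit("brass_lens",[c],.006,(.644,-.217)));print("dish",*fit("spill_dish",[c],0,(.63,.19)))
```

```text
[ 0.41430512 -0.26079294  0.04790062]
bot [ 414.25 -266.7 ] 0.104
lens [ 643.31 -216.25] 0.046
dish [628.14 191.17] 0.023
lens [ 642.97 -223.79] 0.059
dish [628.47 188.28] 0.053
```

View pics/s5.png

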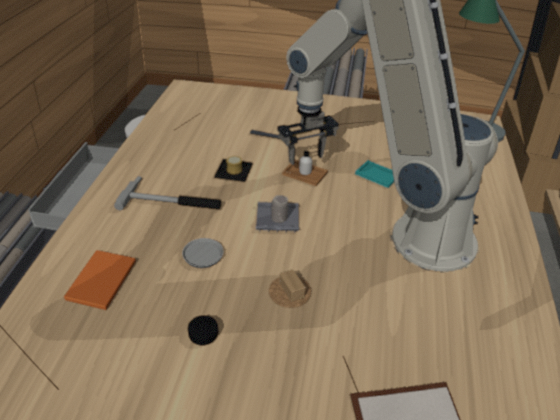

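The lens is centred on the mat at (234,165), and the fingers straddle the bottle at (305,163).

Request:
jog_arm:
  steps:
    - [1,0,0,-1.3,0]
    - [1,0,0,-0.9,0]
    - [1,0,0,-0.5,0]
    - [1,0,0,0,0]
    - [0,0,0,0,0]

```text
clock: 22.48
ee_pos: [0.413, -0.2601, 0.0194]
orientation: [-1.446, -2.788, -0.0]
contact_force: [-0.8, 0.0, -1.0]
grip_width: 0.944
gripper_force: 0.0
```

Request:
jog_arm:
  steps:
    - [0,0,0,0,0]
    - [0,0,0,0,0]
    - [0,0,0,0,0]
    - [0,0,0,0,0]
    - [0,0,0,0,0]

```text
clock: 22.9
ee_pos: [0.4134, -0.2604, 0.0199]
orientation: [1.446, 2.789, -0.0]
contact_force: [0.2, 0.1, 0.3]
grip_width: 0.588
gripper_force: 0.0
```

Request:
jog_arm:
  steps:
    - [0,0,0,0,0]
    - [0,0,0,0,0]
    - [0,0,0,0,0]
    - [0,0,0,0,0]
    - [0,0,0,0,0]

```text
clock: 23.32
ee_pos: [0.4136, -0.2603, 0.0199]
orientation: [1.446, 2.789, 0.0]
contact_force: [1.4, 1.4, 2.7]
grip_width: 0.428
gripper_force: 30.0
```

Request:
jog_arm:
  steps:
    - [0,0,0,2,0]
    - [0,0,0,3,0]
    - [0,0,0,3.5,0]
    - [0,0,0,3.5,0]
    - [0,0,0,0,0]

```text
clock: 23.73
ee_pos: [0.4162, -0.2622, 0.1453]
orientation: [1.442, 2.782, -0.001]
contact_force: [0.9, -1.2, -0.5]
grip_width: 0.426
gripper_force: 30.0
```

Request:
jog_arm:
  steps:
    - [0,0,0,0,0]
    - [0,0,0,0,0]

```text
clock: 23.9
ee_pos: [0.4127, -0.26, 0.139]
orientation: [-1.446, -2.788, 0.0]
contact_force: [0.3, 0.5, -1.8]
grip_width: 0.426
gripper_force: 30.0
```

Request:
jog_arm:
  steps:
    - [0,1.65,3.46,0,0]
    - [0,1.65,3.46,0,0]
    - [0,1.65,3.46,0,0]
    - [0,1.65,3.46,0,0]
    - [0,1.65,3.46,0,0]

```text
clock: 24.32
ee_pos: [0.4948, -0.0854, 0.1376]
orientation: [-1.445, -2.785, 0.002]
contact_force: [-0.1, -0.2, -1.7]
grip_width: 0.429
gripper_force: 30.0
```

Request:
jog_arm:
  steps:
    - [0,1.65,3.46,0,0]
    - [0,1.65,3.46,0,0]
    - [0,1.65,3.46,0,0]
    - [0,1.65,3.46,0,0]
    - [0,1.65,3.46,0,0]

```text
clock: 24.73
ee_pos: [0.5774, 0.0874, 0.1372]
orientation: [-1.445, -2.786, 0.004]
contact_force: [1.0, -0.9, -1.4]
grip_width: 0.428
gripper_force: 30.0
```

Request:
jog_arm:
  steps:
    - [0,1.65,3.46,0,0]
    - [0,1.65,3.46,0,0]
    - [0,1.65,3.46,0,0]
    - [0,0,0,0,0]
    - [0,0,0,0,0]

```text
clock: 25.15
ee_pos: [0.6268, 0.1908, 0.1368]
orientation: [-1.441, -2.788, 0.004]
contact_force: [-1.0, -0.4, -0.5]
grip_width: 0.428
gripper_force: 30.0
```

Request:
jog_arm:
  steps:
    - [0,0,0,-3.5,0]
    - [0,0,0,-3.2,0]
    - [0,0,0,-2,0]
    - [0,0,0,-1,0]
    - [0,0,0,0,0]

```text
clock: 25.57
ee_pos: [0.6249, 0.1876, 0.0392]
orientation: [-1.445, -2.784, 0.007]
contact_force: [0.2, 0.6, -1.0]
grip_width: 0.427
gripper_force: 30.0
```

Request:
jog_arm:
  steps:
    - [0,0,0,0,0]
    - [0,0,0,0,0]

```text
clock: 25.73
ee_pos: [0.6286, 0.1892, 0.0439]
orientation: [1.446, 2.788, 0.001]
contact_force: [0.1, 0.5, -0.6]
grip_width: 0.429
gripper_force: 30.0
```

Request:
jog_arm:
  steps:
    - [0,0,0,-1,0]
    - [0,0,0,-0.8,0]
    - [0,0,0,-0.5,0]
    - [0,0,0,0,0]
    - [0,0,0,0,0]

```text
clock: 26.15
ee_pos: [0.6278, 0.1896, 0.0195]
orientation: [-1.446, -2.789, 0.0]
contact_force: [-0.8, 0.5, -0.7]
grip_width: 0.423
gripper_force: 30.0
```

Request:
jog_arm:
  steps:
    - [0.8,0,0,0,0]
    - [1,0,0,0,0]
    - [1,0,0,0,0]
    - [1,0,0,0,0]
    - [1,0,0,0,0]

```text
clock: 26.57
ee_pos: [0.6279, 0.1896, 0.0197]
orientation: [1.446, 2.789, 0.0]
contact_force: [-0.1, 0.4, 0.3]
grip_width: 0.769
gripper_force: 0.0
```

Request:
jog_arm:
  steps:
    - [1,0,0,0,0]
    - [1,0,0,0,0]
    - [1,0,0,3.5,0]
    - [1,0,0,4,0]
    - [1,0,0,4,0]

```text
clock: 26.98
ee_pos: [0.6269, 0.1893, 0.1351]
orientation: [-1.446, -2.787, 0.003]
contact_force: [1.1, -0.1, 1.0]
grip_width: 1.001
gripper_force: 0.0
```

Request:
jog_arm:
  steps:
    - [1,-1,0.3,2,0]
    - [1,-3.5,1.13,0,0]
    - [1,-3.5,1.13,0,0]
    - [1,-3.5,1.13,0,0]
    - [1,-3.5,1.13,0,0]

```text
clock: 27.4
ee_pos: [0.4763, 0.2378, 0.1549]
orientation: [1.447, 2.788, 0.001]
contact_force: [0.7, 0.4, 0.3]
grip_width: 1.003
gripper_force: 0.0
```

Request:
jog_arm:
  steps:
    - [1,-3.5,1.13,0,0]
    - [1,-3.5,1.13,0,0]
    - [1,-3.5,1.13,0,0]
    - [1,0,0,-3.5,0]
    - [1,0,0,-3.5,0]

```text
clock: 27.82
ee_pos: [0.3729, 0.2735, 0.0863]
orientation: [1.441, 2.788, 0.009]
contact_force: [0.6, 0.1, -1.2]
grip_width: 1.001
gripper_force: 0.0
```

Request:
jog_arm:
  steps:
    - [1,0,0,-2.5,0]
    - [1,0,0,-1,0]
    - [1,0,0,0,0]
    - [1,0,0,0,0]
    - [1,0,0,0,0]

```text
clock: 28.23
ee_pos: [0.3738, 0.2722, 0.0509]
orientation: [1.446, 2.788, 0.002]
contact_force: [-1.1, -0.9, 0.6]
grip_width: 1.001
gripper_force: 0.0
```

Run:
```python
from h import *
print(arm.state()["ee_pos"])
snap("side","pics/s6.png");snap("top","pics/t6.png")
for c in ("top","side"): print("bot",*fit("acid_bottle",[c],.006,(.628,.189)));print("blk",*fit("marker_block",[c],.006,(.372,.271),True));print("fr",*fit("block_frame",[c],0,(.413,-.252),True))
```

```text
[0.37384455 0.27217533 0.05092414]
bot [625.72 194.54] 0.044
blk [380.18 260.08  -0.99] 0.489
fr [ 4.1295e+02 -2.5017e+02 -3.1000e-01] 0.047
bot [624.82 188.  ] 0.104
blk [371.2  272.57  -0.97] 0.052
block_frame side missed
fr None None
```

View pics/s6.png

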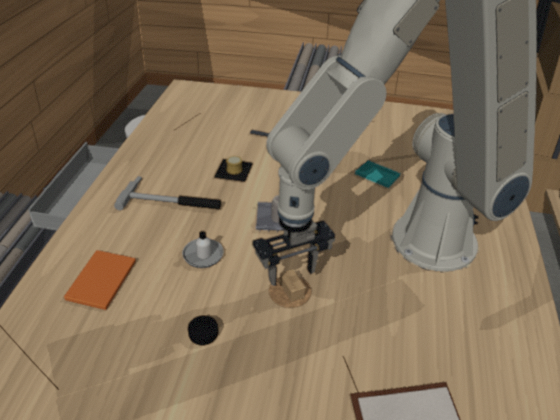

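The bottle stands in the dish at (203,247). Now the block on the cork at (293,284).

Request:
jog_arm:
  steps:
    - [1,0,0,-1.3,0]
    - [1,0,0,-0.9,0]
    - [1,0,0,-0.5,0]
    - [1,0,0,0,0]
    - [0,0,0,0,0]

```text
clock: 29.05
ee_pos: [0.3725, 0.2714, 0.0224]
orientation: [-1.446, -2.788, 0.002]
contact_force: [0.3, 1.0, -0.4]
grip_width: 0.949
gripper_force: 0.0
```

Request:
jog_arm:
  steps:
    - [0,0,0,0,0]
    - [0,0,0,0,0]
    - [0,0,0,0,0]
    - [0,0,0,0,0]
    - [0,0,0,0,0]

```text
clock: 29.47
ee_pos: [0.3729, 0.2717, 0.0229]
orientation: [1.446, 2.789, 0.0]
contact_force: [0.2, 0.2, -0.4]
grip_width: 0.59
gripper_force: 0.0
```

Request:
jog_arm:
  steps:
    - [0,0,0,0,0]
    - [0,0,0,0,0]
    - [0,0,0,0,0]
    - [0,0,0,0,0]
    - [0,0,0,0,0]

```text
clock: 29.88
ee_pos: [0.3729, 0.2717, 0.0228]
orientation: [1.446, 2.789, 0.0]
contact_force: [0.1, -0.1, 2.4]
grip_width: 0.41
gripper_force: 30.0
```

Request:
jog_arm:
  steps:
    - [0,0,0,2,0]
    - [0,0,0,3,0]
    - [0,0,0,3.5,0]
    - [0,0,0,3.5,0]
    - [0,0,0,0,0]

```text
clock: 30.3
ee_pos: [0.3757, 0.2737, 0.1483]
orientation: [1.445, 2.785, 0.012]
contact_force: [0.7, 1.7, -0.6]
grip_width: 0.407
gripper_force: 30.0
```

Request:
jog_arm:
  steps:
    - [0,0,0,1,0]
    - [0,0,0,0,0]
    - [0,0,0,0,0]

```text
clock: 30.55
ee_pos: [0.3724, 0.2713, 0.1521]
orientation: [-1.446, -2.789, 0.001]
contact_force: [-0.7, 0.5, -1.4]
grip_width: 0.415
gripper_force: 30.0
```

Request:
jog_arm:
  steps:
    - [0,0.265,-3.5,0,0.042]
    - [0,0.265,-3.5,0,0.042]
    - [0,0.265,-3.5,0,0.042]
    - [0,0.265,-3.5,0,0.042]
    - [0,0.265,-3.5,0,0.042]

```text
clock: 30.97
ee_pos: [0.3848, 0.095, 0.1513]
orientation: [-1.141, -2.925, 0.003]
contact_force: [0.4, -0.6, -1.1]
grip_width: 0.411
gripper_force: 30.0
```

Request:
jog_arm:
  steps:
    - [0,0.265,-3.5,0,0.042]
    - [0,0.265,-3.5,0,0.042]
    - [0,0.265,-3.5,0,0.042]
    - [0,0.265,-3.5,0,0.042]
    - [0,0.265,-3.5,0,0.042]

```text
clock: 31.38
ee_pos: [0.3981, -0.0799, 0.1514]
orientation: [-0.829, -3.027, 0.0]
contact_force: [1.2, -0.4, -0.4]
grip_width: 0.414
gripper_force: 30.0
```

Request:
jog_arm:
  steps:
    - [0,0.265,-3.5,0,0.042]
    - [0,0.265,-3.5,0,0.042]
    - [0,0.265,-3.5,0,0.042]
    - [0,0.265,-3.5,0,0.042]
    - [0,0.265,-3.5,0,0.042]

```text
clock: 31.8
ee_pos: [0.4114, -0.2547, 0.151]
orientation: [-0.508, -3.097, -0.002]
contact_force: [0.9, 1.0, -0.5]
grip_width: 0.412
gripper_force: 30.0
```

Request:
jog_arm:
  steps:
    - [0,0,0,-3.5,0]
    - [0,0,0,-3.2,0]
    - [0,0,0,-2,0]
    - [0,0,0,-1,0]
    - [0,0,0,0,0]

```text
clock: 32.22
ee_pos: [0.4103, -0.252, 0.0527]
orientation: [-0.51, -3.094, -0.004]
contact_force: [-0.3, 1.0, -1.3]
grip_width: 0.411
gripper_force: 30.0
```

Request:
jog_arm:
  steps:
    - [0,0,0,0,0]
    - [0,0,0,0,0]

```text
clock: 32.38
ee_pos: [0.4132, -0.2536, 0.0565]
orientation: [0.51, 3.099, -0.001]
contact_force: [-0.2, -0.2, -0.0]
grip_width: 0.411
gripper_force: 30.0
```

Run:
```python
from h import *
p=arm.state()["ee_pos"];print(p)
snap("side","pics/s7.png");snap("top","pics/t7.png")
for c in ("top","side"): print("blk",*fit("marker_block",[c],p[2]-.017,(.413,-.252),True));print("fr",*fit("block_frame",[c],0,(.413,-.252),True))
im=cv2.imread("pics/s7.png")[110:230,230:400];cv2.imwrite("pics/s7c.png",cv2.resize(im,None,fx=4,fy=4))
```

```text
[ 0.41323638 -0.25355694  0.05645322]
blk [ 388.91 -245.97    2.01] 0.508
fr [ 4.1271e+02 -2.4839e+02 -3.0000e-01] 0.135
blk [ 4.1092e+02 -2.5976e+02 -3.1000e-01] 0.075
fr [ 4.1424e+02 -2.5403e+02 -3.3000e-01] 0.047
```

View pics/s7c.png

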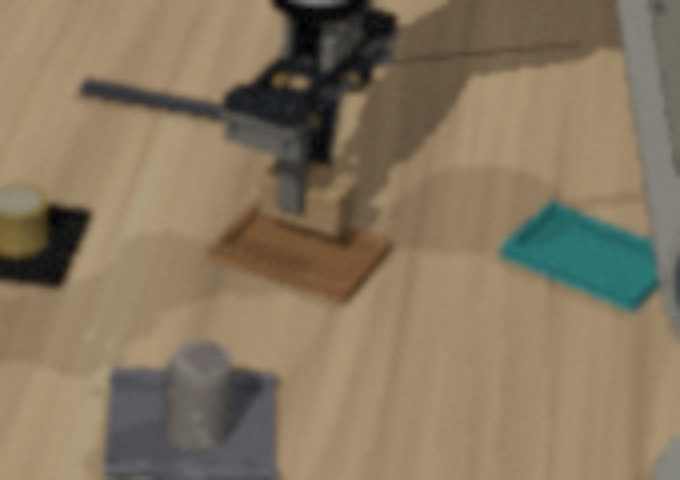

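Request:
jog_arm:
  steps:
    - [0,0,0.2,-1.5,0]
    - [0,0,0,-1,0]
    - [0,0,0,-0.8,0]
    - [0,0,0,0,0]
    - [0,0,0,0,0]

```text
clock: 33.1
ee_pos: [0.4123, -0.2513, 0.0222]
orientation: [-0.511, -3.099, -0.001]
contact_force: [-0.2, 0.5, -1.3]
grip_width: 0.414
gripper_force: 30.0
```

Request:
jog_arm:
  steps:
    - [0,0,0,0,0]
    - [0.8,0,0,0,0]
    - [1,0,0,0,0]
    - [1,0,0,0,0]
    - [1,0,0,0,0]

```text
clock: 33.52
ee_pos: [0.4127, -0.2514, 0.0228]
orientation: [0.511, 3.1, -0.0]
contact_force: [0.0, 0.0, -0.0]
grip_width: 0.68
gripper_force: 0.0
```

Request:
jog_arm:
  steps:
    - [1,0,0,0,0]
    - [1,0,0,0,0]
    - [1,0,0,3.5,0]
    - [1,0,0,4,0]
    - [1,0,0,4,0]

```text
clock: 33.93
ee_pos: [0.4117, -0.2508, 0.1385]
orientation: [-0.511, -3.097, -0.002]
contact_force: [1.4, -0.3, 0.3]
grip_width: 0.994
gripper_force: 0.0
```

Request:
jog_arm:
  steps:
    - [1,-1,-3.5,0,0]
    - [1,-1,-3.5,0,0]
    - [1,-1,-3.5,0,0]
    - [1,-1,-3.5,0,0]
    - [1,-1,-3.5,0,0]

```text
clock: 34.35
ee_pos: [0.3619, -0.4279, 0.138]
orientation: [0.511, 3.099, -0.0]
contact_force: [-0.0, -0.6, 0.2]
grip_width: 0.999
gripper_force: 0.0
```

Request:
jog_arm:
  steps:
    - [1,-1,-3.5,2,0]
    - [1,-1,-3.5,2,0]
    - [1,-1,-3.5,2,0]
    - [1,0,0,0,0]
    - [1,0,0,0,0]

```text
clock: 34.77
ee_pos: [0.3321, -0.5333, 0.1986]
orientation: [0.515, 3.098, -0.003]
contact_force: [-0.3, 0.4, -0.4]
grip_width: 1.001
gripper_force: 0.0
```

Run:
```python
from h import *
s=arm.state();print(s["ee_pos"],s["clock"])
snap("side","pics/s8.png");snap("top","pics/t8.png")
Q=dict(core_stub=(.457,-.007),core_tray=(.458,-.006),acid_bottle=(.628,.19),spill_dish=(.628,.19),brass_lens=(.644,-.217),lens_mat=(.644,-.217),marker_block=(.413,-.252),block_frame=(.413,-.252))
for n,g in Q.items():
  for c in ("top","side"): print(n,c,*fit(n,[c],.006 if n in list(Q)[::2] else 0,g,n in("marker_block","core_tray","lens_mat","block_frame")))
```

```text
[ 0.33210561 -0.53330346  0.19856655] 34.7667
core_stub top [454.07  -3.53] 0.072
core_stub side [453.38 -14.94] 0.054
core_tray top [ 4.5814e+02 -2.9100e+00  1.7000e-01] 0.069
core_tray side [ 4.5877e+02 -1.1850e+01  1.8000e-01] 0.038
acid_bottle top [624.63 193.36] 0.046
acid_bottle side [624.9  186.44] 0.074
spill_dish top [627.91 191.44] 0.019
spill_dish side [628.16 189.02] 0.06
brass_lens top [ 643.05 -217.18] 0.053
brass_lens side [ 642.87 -221.62] 0.051
lens_mat top [ 6.4515e+02 -2.1435e+02 -1.0000e-02] 0.023
lens_mat side [ 6.4229e+02 -2.2002e+02 -1.0000e-02] 0.065
marker_block top [ 407.34 -251.48    2.81] 0.057
marker_block side [ 4.0904e+02 -2.5957e+02 -3.9000e-01] 0.075
block_frame top [ 4.1299e+02 -2.4989e+02 -3.3000e-01] 0.052
block_frame side [ 412.9  -255.41    2.81] 0.066
```

View pics/t8.png

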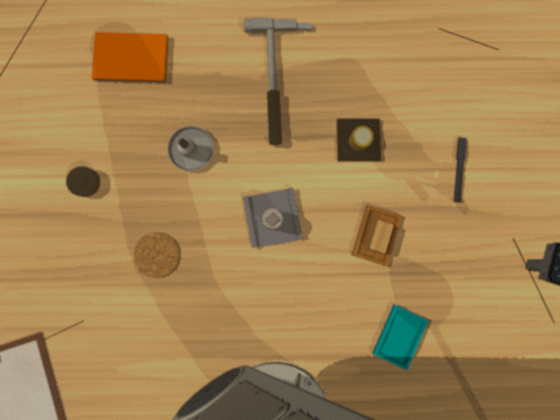

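View pics/s8.png

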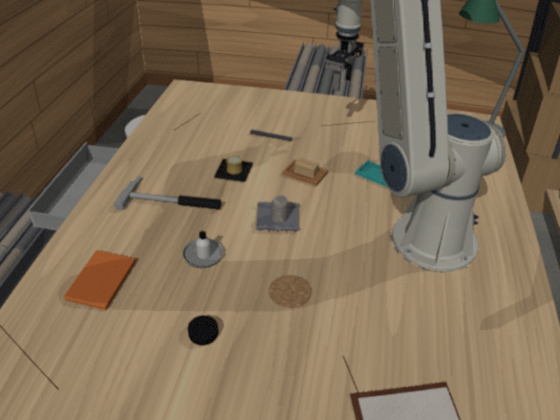

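Both views show all four things upright in their places, within about 6 mm of centre by the fits: stub (273,218), bottle (188,147), lens (361,137) and block (382,237) in the top view. The hammer is unmoved at (275,143).

```bash
python3 -c "
from plant import order
print(order.job_done())"
```

```text
the job is handed in; nothing more can be done
None
```

The job is handed in at about 35 s of the 136 s: all four things stand in their own places within about 6 mm of centre by my camera fits, the block was parked on the cork along the way, and the hammer looks unmoved; the hand-in gave no verdict.

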